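# Wedge the rocking candelabrum level

## Robot

A 7-joint arm with a two-finger parallel gripper is mounted at the origin on the work surface. World frame = base frame: x ahead of the robot, y to its left, z up, the work surface at z = 0. Lengths are in m, angles in rad, forces in N, time in s.
With the tool pointing down it reaches from about 0.4 to 0.85 m from the base axis. Payload 4.5 kg.
Tool frame: the origin (TCP) lies at the very end of the fingers, on their centre line; the grasp point (between the pads) lies 19 mm behind it; z points along the fingers, y is the direction in which the jaws open and shut (so a half turn about z gives the same grasp; the last joint's range is limited). The gripper opens to 85 mm and grips with 20 to 120 N. Pads are 22 mm wide; open, the fingers measure 114 mm over their backs; the gripper's body (76 mm by 85 mm) begins 54 mm behind the grasp point. The pads swing forward as they close: fully open they stand 13 mm farther back than shut.
Start: joints at [1.327, 0.689, -0.195, 1.565, 0.157, 0.902, -0.215], TCP at [0.171, -0.601, 0.231] pointing down, gripper open.
Joint ranges: [-3.01, 3.01], [-0.46, 2.08], [-1.47, 1.51], [0.13, 2.56], [-1, 4.14], [0.04, 2.09], [-2.66, 2.66]. Speed limits (rad/s): [2.57, 2.57, 3.14, 3.14, 3.14, 3.14, 3.14].

## Interface

Orientations are given as a unit quaternion [w, x, y, z].
In Python, from rig import ctrl gives the robot as it stands.
- The arm moves only by the tool drive_tool, never from a script. Its argument "commands" is a list of rows, each an object of numbers: "x", "y", "z": the shift along the tool's x, y, z in mm; "ax", "ay", "az": the turn, a rotation vector about the tool's x, y, z in units of 8 degrees (1.0 is 8 degrees); "claw": the opening, from -1 (shut) to 1 (fully open), so that 0 is half open. A call has 1 to 12 rows; each row shifts and turns the pose as measured when the row begins, along the tool's axes as they then stand; what a row does not reach is not made up. A row lasts 1/10 s, in which the tool goes at most 50 mm and 8.59 degrees, less where a joint would pass 70% of its speed; a pose out of reach is approached as far as the arm can. A call is refused whole if a number of a shift passes 50 or a number of a turn 1, either way. A call with a gripper value outside its range is refused whole. The fingers move at their own pace and stop on an object; the grip force is fixed at half the most. Time passes only in rows, so rows that do not move let the fingers close. It gives the time, the measured TCP pose, the force and the opening at its end, in the units of the state.
- ctrl.state(): the state, without advancing time (a new reading comes with each control period).
- ctrl.grab_frame(name): name is "side" or "top"; returns the picture (384x512x3 uint8, red, green, blue); there is no depth.
- ctrl.camera_params(name): a dict with "fx", "fy", "cx", "cy" (pixels), "rvec" (rotation vector, rad) and "tvec" (3), from world to camera coordinates, as OpenCV has them. Camera axes: x right, y down, z forward; pixel columns grow to the right and rows downward; lengths in m; the calibration is good to about 2 mm. A picture is of the moment at which its call begins. camera_params takes no time and is no camera call.
- ctrl.sign_off(): hands the job in, once; it reports no verdict.
Trained networks look in the newest picture that a camera, given by its name, has taken for a name from the list of things; names that differ only in an ending like _2 or _b are one class to them, and where a whole thing is asked for, a point or a joint stands for the part that bears it (a point fixed in the world has none). Each returns a list of dicts, best first, with "score" (0 to 1); they miss things now and then, are a little off and sometimes report something else, mostly with a low value. They report only what shows in the picture. A call takes as long as a camera call. They do not tell look-alikes from the thing itself.
- ctrl.search_frame(camera, thing): "position" ([column, row] in pixels, amid what is visible of it).
- ctrl.trace(camera, thing): "pixels" (384x512 bool, what is visible of it) and "position" ([column, row] in pixels, amid what is visible of it).
The state is a dict: "t": time; "q": joint angles; "joint_vel": joint speeds; "joint_torque": joint torques, N m; "position": TCP position; "eef_rot": TCP orientation; "wrist_force": force on the tool from outside, world axes, zero at the start; "ft_torque": the same for the moment, N m; "finger_gap": opening from 0.0 (shut) to 1.0 (fully open).
Only numpy, scipy, OpenCV 4.12 (cv2) and the standard library are available. Lean on these libraries where they do the work, as an engineer would, in place of code of your own. Each camera call takes 0.05 s, during which the arm holds its last target. There are 200 camera calls.

## Task

The forged candelabrum leans and rocks because one foot, the one under the rose, is too short. Push the oak wedge, thin end first, straight in under that foot until the candelabrum stands level and firm with all its feet bearing: you feel the push stiffen as the last foot comes down. Stop there, or it will rock the other way, and leave the wedge in place. Drive it gently, do not handle or shove the candelabrum itself, and leave the other wares alone.

Things in the scene. Friction and masses are not known exactly. Their poses are not given: they have to be found in the camera images.
- candelabrum: Black forged-iron candelabrum, loose, 290 mm tall, 2.6 kg (10 % either way): stem, three candle sockets, four legs at right angles, each foot 115 mm from the stem. Side sockets: to 102 mm out along its +y and -y, 150 to 222 mm up. Origin: on the stem's axis at the level of the sound feet's soles; z up the stem, -x out towards the short foot. Leans 1.7 to 3.5 degrees that way at the start.
- foot_short: Short foot, under the rose: 14 mm round iron bar, flat for 16 mm, then turned up as a toe. 4 to 7 mm too short, how much is unknown. Rests on the counter at first. Origin: on the underside; the flat ends 6 mm farther out. x: straight out from the stem, z up. The toe's underside rises at 10, 20, 38 degrees over 8 mm each; its end is 35 mm out, 30 mm high. Fixed to the candelabrum.
- rose (a point): Centre of the rose, 60 mm from the stem over the short foot and 200 mm above the soles; it reaches at most 105 mm from the stem, 160 to 235 mm up. Moves with the candelabrum.
- foot_far: Sound foot opposite the short one, same shape; origin on its underside as meant; being hand-forged its sole is 0 to 1.3 mm higher, unseen, so only the push tells when it bears. Off the counter till then. From there the load on the wedge climbs from about 1 N to 12 N in about 3 mm of wedge travel (legs spring 0.02 mm per N); then a side foot has lifted and the candelabrum rocks again.
- foot_left: Sound foot on the candelabrum's +y side; origin on its underside, x out from the stem. Bears on the counter at the start.
- foot_right: Sound foot on the candelabrum's -y side; origin on its underside, x out from the stem. Bears on the counter at the start.
- wedge: Loose oak wedge, 110 x 32 mm, 40 g, flat underneath, lying to the left of the candelabrum; its top slopes evenly from 19 mm thick at the butt to 2 mm at the thin end (8.8 degrees). Origin: centre of the underside; +x points to the thin end, z up. Pushing it under the foot takes 2 to 7 N while the candelabrum still leans, later 1.2 to 1.7 times the load on it. It stays put when let go under load.
- wedge_tip (a point): Middle of the wedge's thin edge, on the underside.
- wedge_butt (a point): Centre of the wedge's butt face (32 mm wide, 19 mm high), 9 mm above its underside. A push of 8 to 10 N here, with the candelabrum level, leaves all four feet bearing well.
- slip: Bystander: flat oak slip, 100 x 32 x 8 mm, not tapered.
- mug: Bystander: yellow mug, 80 mm wide, 85 mm tall.
- hammer: Bystander: hammer, 310 mm long, lying on the right.
- horseshoe: Bystander: iron horseshoe, 125 mm, lying flat.
- chamberstick: Bystander: small iron candlestick on a 90 mm round pan, 75 mm tall.
- hook_rail: Bystander: iron rail with three hooks, 150 mm long.
- bracket: Bystander: iron shelf bracket, 120 mm long, 95 mm tall, at the left.
Mind the look-alikes: they are no part of the job. Of the things shaped like the wedge, the wooden one is meant.

How it is judged:
By the outcome, as a careful person would: the job done as asked, in the order asked, and still so for the second after the job is handed in, with the robot touching nothing.
It also fails if it takes over 56 s, if anything falls off the work surface, if the arm or the gripper's body presses on something with over 40 N, if the wrist force passes 120 N, or if a joint passes its speed limit or range.

## Working session

There is one attempt and no reset: what is moved stays moved. The work goes in short steps, Python scripts to look and compute and a tool call to move; the robot and the scene stay as the last step left them, time stands still between calls to the robot, and variables do not carry over. Pictures are saved under pics/ and viewed, about 8 in all and at most 12, crops included, and the job is handed in when it is done.

Besides the shell and the picture viewer there is one more tool, called after "Request:" by a JSON object that holds its "api" and its "payload". drive_tool: Moves the arm, as the interface text tells. Its arguments: {"type":"object","properties":{"commands":{"type":"array"}},"required":["commands"]}

```bash
mkdir -p pics; cat > h.py <<'E'
import numpy as np,cv2
from rig import ctrl
def ray(cam,px):
    p=ctrl.camera_params(cam);R=cv2.Rodrigues(np.array(p["rvec"],float))[0];t=np.array(p["tvec"],float).ravel()
    d=R.T@np.array([(px[0]-p["cx"])/p["fx"],(px[1]-p["cy"])/p["fy"],1.]);return -R.T@t,d
def at_z(cam,px,z=0):
    c,d=ray(cam,px);return c+d*(z-c[2])/d[2]
def proj(cam,P):
    p=ctrl.camera_params(cam);K=np.array([[p["fx"],0,p["cx"]],[0,p["fy"],p["cy"]],[0,0,1.]])
    return cv2.projectPoints(np.array(P,float).reshape(-1,1,3),np.array(p["rvec"],float),np.array(p["tvec"],float),K,None)[0].reshape(-1,2)
def save(cam,n,crop=None,s=1):
    f=ctrl.grab_frame(cam)
    g=f if crop is None else f[crop[1]:crop[3],crop[0]:crop[2]]
    cv2.imwrite("pics/"+n,cv2.resize(g[:,:,::-1],None,fx=s,fy=s,interpolation=cv2.INTER_CUBIC));return f
E
python3 - <<'E'
from h import *
a=ctrl.grab_frame("side");b=ctrl.grab_frame("top")
cv2.imwrite("pics/s.png",cv2.resize(a[:,:,::-1],None,fx=1.5,fy=1.5));cv2.imwrite("pics/t.png",cv2.resize(b[:,:,::-1],None,fx=1.5,fy=1.5))
for cam in("side","top"):
    print(cam,ray(cam,(256,192)))
    for n in("wedge","wedge_tip","wedge_butt","foot_short","foot_far","foot_left","foot_right","rose","slip","candelabrum"):
        for r in ctrl.search_frame(cam,n)[:2]: print(n,np.round(r["position"]),round(r["score"],2),np.round(at_z(cam,r["position"],{"rose":.2,"wedge_butt":.009}.get(n,0)),3))
print(ctrl.state())
E
```

```text
side (array([0.03428429, 0.97754472, 1.306008  ]), array([ 0.29872894, -0.63358634, -0.71368267]))
wedge [264. 238.] 0.77 [0.45  0.035 0.   ]
wedge [236. 281.] 0.66 [0.462 0.254 0.   ]
wedge_tip [282. 282.] 0.78 [0.31  0.193 0.   ]
wedge_tip [236. 276.] 0.74 [0.472 0.236 0.   ]
wedge_butt [189. 266.] 0.71 [0.646 0.273 0.009]
wedge_butt [287. 283.] 0.63 [0.29  0.194 0.009]
foot_short [236. 280.] 0.59 [0.463 0.25  0.   ]
foot_left [198. 198.] 0.6 [ 0.794 -0.052  0.   ]
foot_left [234. 280.] 0.32 [0.471 0.254 0.   ]
foot_right [291. 168.] 0.71 [ 0.497 -0.386  0.   ]
foot_right [259. 202.] 0.55 [ 0.542 -0.131  0.   ]
rose [228. 180.] 0.58 [ 0.621 -0.023  0.2  ]
slip [237. 277.] 0.61 [ 0.466  0.237 -0.   ]
slip [176. 301.] 0.55 [ 0.615  0.412 -0.   ]
candelabrum [228. 182.] 0.58 [ 0.719 -0.19   0.   ]
top (array([ 0.20340694, -0.05604506,  1.69957869]), array([ 0.1942294 , -0.00897313, -0.98101381]))
wedge [232. 206.] 0.77 [0.485 0.019 0.   ]
wedge [164. 165.] 0.72 [0.643 0.283 0.   ]
wedge_tip [166. 210.] 0.72 [0.47  0.269 0.   ]
wedge_tip [184. 257.] 0.58 [0.294 0.191 0.   ]
wedge_butt 
[... 268 characters left out ...]
  ]
{'t': 1.1, 'q': array([ 1.32681483,  0.68913342, -0.19458653,  1.56529933,  0.15731068,
        0.90251622, -0.21508535]), 'joint_vel': array([ 0.00091607,  0.00025524, -0.00070776, -0.0009299 , -0.00049084,
        0.00063044,  0.00108722]), 'joint_torque': array([-3.46778243e-04, -5.39564753e+01, -1.26689728e+00, -1.58883691e+01,
        9.98459291e-03,  1.48810890e-03,  2.23382294e-06]), 'position': array([ 0.17140735, -0.60105215,  0.23129567]), 'eef_rot': array([ 1.46508907e-05,  9.90367880e-01,  1.38461048e-01, -1.69154431e-06]), 'wrist_force': array([0.75361114, 0.28848823, 0.44113978]), 'ft_torque': array([ 0.01307063, -0.00425846, -0.0074014 ]), 'finger_gap': 0.9986664245316946}
```

View pics/s.png

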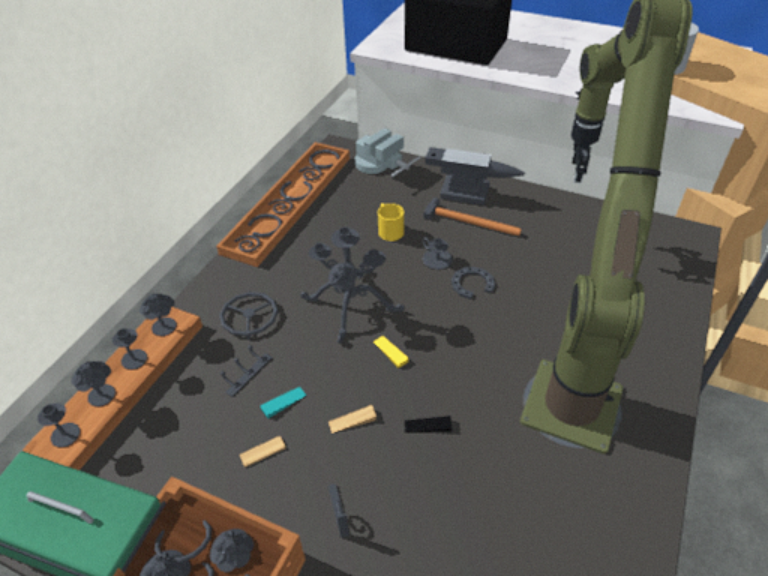

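View pics/t.png

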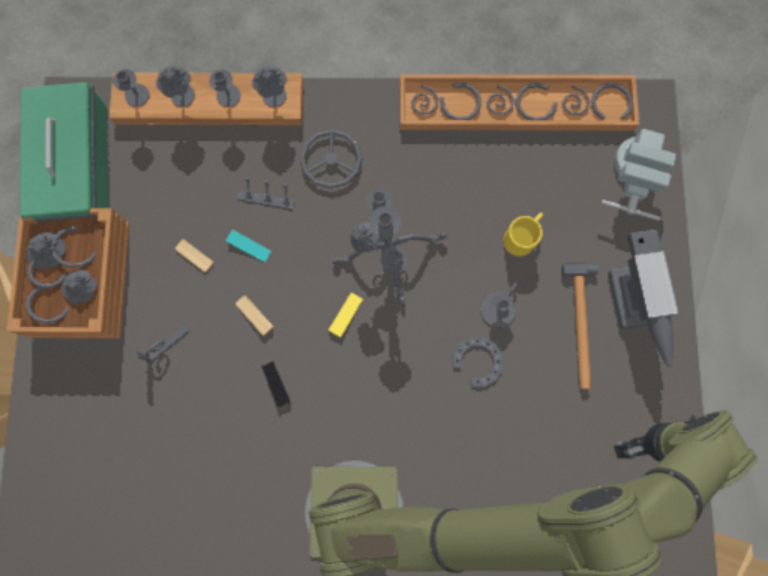

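The rose sits on the left (+y side) of the candelabrum, with its short foot near (225,175) in the top image. Two wooden blocks show at top (129,170) and (169,210), and I need a zoom to tell the wedge from the slip.

```bash
python3 - <<'E'
from h import *
b=ctrl.grab_frame("top");a=ctrl.grab_frame("side")
r=lambda f,x0,y0,x1,y1,w,h:cv2.resize(f[y0:y1,x0:x1,::-1],(w,h),interpolation=cv2.INTER_CUBIC)
# left: top view crop 110..310 x 110..270 ; 
cv2.imwrite("pics/c1.png",r(b,110,120,310,270,800,600))
cv2.imwrite("pics/c2.png",r(a,150,150,350,300,800,600))
# mask pieces: wood colour hulls
for cam,f in(("top",b),("side",a)):
    hsv=cv2.cvtColor(f,cv2.COLOR_RGB2HSV)
    m=cv2.inRange(hsv,(8,60,130),(22,170,255)); 
    n,l,st,c=cv2.connectedComponentsWithStats(m)
    for i in range(1,n):
        if 80<st[i,4]<900 : 
            k=(l==i).astype(np.uint8);cn=cv2.findContours(k,0,2)[0][0];R=cv2.minAreaRect(cn);bx=cv2.boxPoints(R)
            print(cam,st[i,4],c[i].round(1),[tuple(at_z(cam,p,.008)[:2].round(3)) for p in bx])
E
```

```text
top 245 [128.9 169.9] [(np.float64(0.638), np.float64(0.465)), (np.float64(0.667), np.float64(0.446)), (np.float64(0.605), np.float64(0.362)), (np.float64(0.576), np.float64(0.381))]
top 535 [388.  222.1] [(np.float64(0.571), np.float64(-0.547)), (np.float64(0.573), np.float64(-0.576)), (np.float64(0.295), np.float64(-0.578)), (np.float64(0.293), np.float64(-0.55))]
top 278 [169.  209.8] [(np.float64(0.498), np.float64(0.306)), (np.float64(0.523), np.float64(0.28)), (np.float64(0.44), np.float64(0.204)), (np.float64(0.416), np.float64(0.23))]
top 743 [491.  371.6] [(np.float64(-0.135), np.float64(-0.839)), (np.float64(-0.039), np.float64(-0.848)), (np.float64(-0.038), np.float64(-0.971)), (np.float64(-0.134), np.float64(-0.96))]
side 253 [319.2 146.7] [(np.float64(0.57), np.float64(-0.551)), (np.float64(0.578), np.float64(-0.586)), (np.float64(0.294), np.float64(-0.591)), (np.float64(0.29), np.float64(-0.558))]
side 689 [ 58.3 276. ] [(np.float64(1.132), np.float64(0.545)), (np.float64(1.14), np.float64(0.413)), (np.float64(1.003), np.float64(0.448)), (np.float64(1.002), np.float64(0.573))]
side 279 [234.4 278.8] [(np.float64(0.521), np.float64(0.285)), (np.float64(0.443), np.float64(0.197)), (np.float64(0.418), np.float64(0.224)), (np.float64(0.495), np.float64(0.31))]
side 534 [ 35.  298.1] [(np.float64(1.132), np.float64(0.64)), (np.float64(1.16), np.float64(0.557)), (np.float64(1.005), np.float64(0.567)), (np.float64(0.985), np.float64(0.648))]
side 286 [174.2 300.2] [(np.float64(0.666), np.float64(0.445)), (np.float64(0.604), np.float64(0.361)), (np.float64(0.575), np.float64(0.385)), (np.float64(0.636), np.float64(0.466))]
side 628 [158.2 344.2] [(np.float64(0.768), np.float64(0.632)), (np.float64(0.784), np.float64(0.529)), (np.float64(0.444), np.float64(0.553)), (np.float64(0.444), np.float64(0.647))]
```

View pics/c1.png

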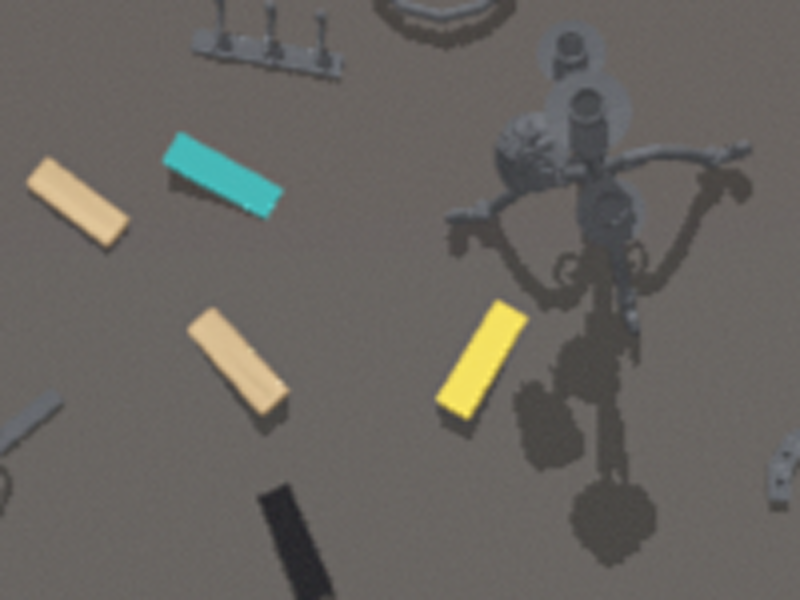

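View pics/c2.png

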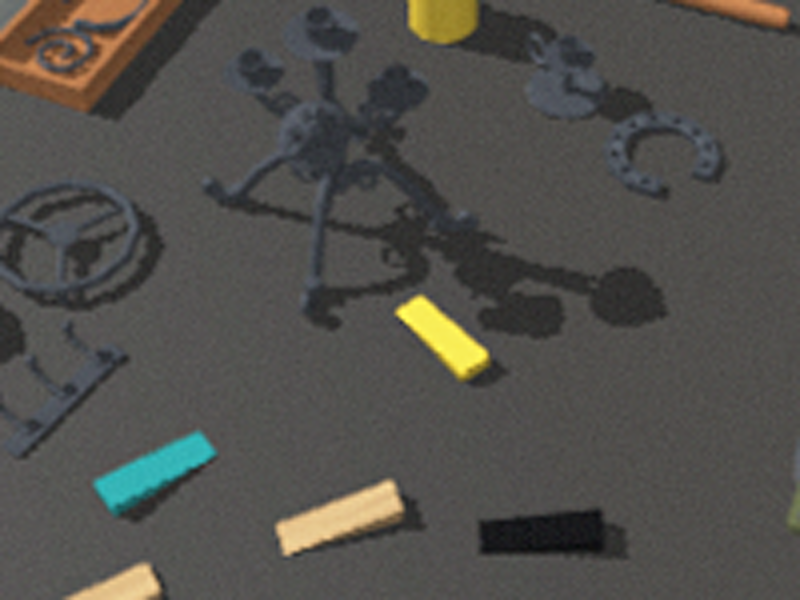

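```bash
cat > fit.py <<'E'
from h import *
from scipy.optimize import least_squares
from scipy.spatial.transform import Rotation as Ro
def T(p,M):
    return (Ro.from_euler('z',p[2])*Ro.from_euler('y',-p[3])).apply(np.array(M)/1000)+[p[0],p[1],0]
c1=lambda u,v:(110+u/4,120+v/4)
c2=lambda u,v:(150+u/4,150+v/4)
top=[((-147,0,33),c1(452,216)),((147,0,28),c1(745,150)),((0,-147,28),c1(633,325)),((0,0,288),c1(587,102))]
side=[((-147,0,33),c2(308,292)),((0,147,28),c2(212,186)),((0,-147,28),c2(465,218)),((0,0,288),c2(325,22))]
def res(p):
    r=[(proj("top",T(p,[m]))-u).ravel() for m,u in top]+[(proj("side",T(p,[m]))-u).ravel() for m,u in side]
    return np.append(np.concatenate(r),(np.degrees(p[3])-2.6)/.5)
E
python3 - <<'E'
from fit import *
s=least_squares(res,[.68,-.07,-1.4,.045],loss='soft_l1')
print(s.x,np.degrees(s.x[2:]));print(res(s.x)[:-1].reshape(-1,2).round(1))
p=s.x
print("foot",T(p,[(-115,0,5),(-121,0,5),(-150,0,35)]).round(4),"out dir",-Ro.from_euler('z',p[2]).apply([1,0,0]))
for u in [(268,217),(283,190),(178,132),(165,160)]: print("teal",at_z("top",c1(*u),.01).round(3))
for u in [(498,300),(527,318),(467,420),(437,400)]: print("yel",at_z("top",c1(*u),.01).round(3))
# wedge corners on side/top crop
for u,z in [((210,308),.002),((188,328),.002),((265,415),.019),((288,392),.019)]: print("w top",at_z("top",c1(*u),z).round(3))
for u,z in [((277,532),.002),((284,554),.002),((405,512),.019),((391,480),.019)]: print("w side",at_z("side",c2(*u),z).round(3))
E
```

```text
[ 0.6353874  -0.08420131 -1.33820179  0.04562413] [-76.67331489   2.61406997]
[[-1.9  0.5]
 [ 0.8 -0.6]
 [-0.   2. ]
 [ 0.2  0.9]
 [-1.1  3. ]
 [-2.5 -1.9]
 [ 2.8 -0.8]
 [-1.3 -2.2]]
foot [[ 6.089e-01  2.780e-02 -3.000e-04]
 [ 6.075e-01  3.360e-02 -5.000e-04]
 [ 6.005e-01  6.320e-02  2.810e-02]] out dir [-0.23050296  0.97307162 -0.        ]
teal [0.605 0.229 0.01 ]
teal [0.632 0.216 0.01 ]
teal [0.688 0.319 0.01 ]
teal [0.661 0.33  0.01 ]
yel [0.526 0.009 0.01 ]
yel [ 0.509 -0.018  0.01 ]
yel [0.412 0.037 0.01 ]
yel [0.431 0.065 0.01 ]
w top [0.518 0.282 0.002]
w top [0.499 0.302 0.002]
w top [0.415 0.223 0.019]
w top [0.436 0.203 0.019]
w side [0.512 0.288 0.002]
w side [0.496 0.306 0.002]
w side [0.411 0.233 0.019]
w side [0.437 0.207 0.019]
```

```bash
python3 - <<'E'
from fit import *
def tri(a,b):
    (o1,d1),(o2,d2)=ray("top",a),ray("side",b)
    A=np.c_[d1,-d2];s=np.linalg.lstsq(A,o2-o1,rcond=None)[0];P,Q=o1+s[0]*d1,o2+s[1]*d2;return (P+Q)/2,np.linalg.norm(P-Q)
print("short toe",tri(top[0][1],side[0][1]));print("right toe",tri(top[2][1],side[2][1]));print("stem top",tri(top[3][1],side[3][1]))
print("far toe",at_z("top",top[1][1],.035),"left toe",at_z("side",side[1][1],.028))
def res2(q):
    r=[]
    for cam,L in(("top",top),("side",side)):
        for m,u in L:
            m=np.array(m,float)
            if abs(m[2])<50: m[:2]*=q[4]
            else: m[2]*=q[5]
            r.append((proj(cam,T(q,[m]))-u).ravel())
    return np.append(np.concatenate(r),[(np.degrees(q[3])-2.6)/.5,(q[4]-1)/.05,(q[5]-1)/.05])
s=least_squares(res2,[.635,-.084,-1.34,.045,1,1],loss='soft_l1');p=s.x
print(p,np.degrees(p[2:4]));print(res2(p)[:-3].reshape(-1,2).round(1))
print("foot",T(p,[(-115,0,5),(-121,0,5),(-147,0,33)]).round(4))
for cam in("top","side"):
  for n in ("rose","foot_short"):
    t=ctrl.trace(cam,n)
    print(cam,n,[(x["score"],np.round(x["position"],1),int(x["pixels"].sum())) for x in t[:2]],proj(cam,T(p,[(-60,0,200)])))
E
```

```text
short toe (array([0.60009166, 0.05233805, 0.03706133]), np.float64(0.0009019478721637127))
right toe (array([ 0.50291111, -0.11701904,  0.01769556]), np.float64(0.0030540227636757593))
stem top (array([ 0.63337016, -0.07214928,  0.27821054]), np.float64(0.009865363648279026))
far toe [ 0.66645515 -0.22260397  0.035     ] left toe [ 0.76301114 -0.04378421  0.028     ]
[ 0.63493657 -0.08467941 -1.3373834   0.04589303  0.94277311  0.97186523] [-76.62642434   2.6294772 ]
[[ 0.4  0.1]
 [-1.2 -0. ]
 [-0.4 -0.1]
 [ 0.4  1.8]
 [-0.4  1.3]
 [-0.5 -1.6]
 [ 0.9 -1.1]
 [-0.9 -0.6]]
foot [[ 6.083e-01  2.730e-02 -3.000e-04]
 [ 6.069e-01  3.310e-02 -6.000e-04]
 [ 6.006e-01  5.970e-02  2.620e-02]]
top rose [(0.57, array([260.1, 158.1]), 1444), (0.56, array([130.2, 168.3]), 210)] [[240.74945134 157.90900703]]
top foot_short [(0.46, array([227.1, 173.6]), 59), (0.21, array([253.4, 160.8]), 1412)] [[240.74945134 157.90900703]]
side rose [(0.85, array([229.7, 184.9]), 1473)] [[228.13455145 181.1199113 ]]
side foot_short [(0.59, array([235.6, 279.9]), 255)] [[228.13455145 181.1199113 ]]
```

The short foot is at about (0.608, 0.027), with the outward direction (-0.23, 0.97). The wedge runs from its butt at (0.426, 0.214) to its tip at (0.508, 0.292). The slip is the farther block. I'll start the swing over now.

Request:
{"api": "drive_tool", "payload": {"commands": [{"x": 30,"y": -5,"z": -15,"az": -0.4,"claw": 0.5},{"x": 45,"y": -8,"z": -15,"az": -0.63,"claw": 0.5},{"x": 45,"y": -8,"z": -15,"az": -0.63,"claw": 0.5},{"x": 45,"y": -8,"z": -15,"az": -0.63,"claw": 0.5},{"x": 45,"y": -8,"z": -15,"az": -0.63,"claw": 0.5},{"x": 45,"y": -8,"z": -15,"az": -0.63,"claw": 0.5},{"x": 45,"y": -8,"z": -15,"az": -0.63,"claw": 0.5},{"x": 45,"y": -8,"z": -15,"az": -0.63,"claw": 0.5},{"x": 45,"y": -8,"z": -10,"az": -0.63,"claw": 0.5},{"x": 45,"y": -8,"z": 0,"az": -0.63,"claw": 0.5}]}}

```text
schema error: expected keys x, y, z, ax, ay, az, claw
```

```bash
cat > plan.py <<'E'
import sys
from h import *
from scipy.spatial.transform import Rotation as Ro
def cur():
    s=ctrl.state();w,x,y,z=s["eef_rot"];return s,Ro.from_quat([x,y,z,w])
def err(tx,ty,tz,yaw,show=True):
    s,R=cur();Rt=Ro.from_euler('z',yaw,degrees=True)*Ro.from_euler('x',180,degrees=True)
    d=R.inv().apply(np.array([tx,ty,tz])-s["position"])*1000;r=np.degrees((R.inv()*Rt).as_rotvec())
    y=np.degrees(np.arctan2(*R.apply([1,0,0])[1::-1]))
    print("t",round(s["t"],2),"pos",s["position"].round(4),"yaw",y.round(2),"gap",round(s["finger_gap"],3),"F",np.round(s["wrist_force"],2),"q",np.round(s["q"],2))
    print("shift mm",d.round(1),"turn/8",(r/8).round(3))
if __name__=="__main__": err(*map(float,sys.argv[1:5]))
E
python3 plan.py .446 .233 .06 223.5
```

```text
t 1.4 pos [ 0.1714 -0.601   0.2313] yaw 15.92 gap 0.994 F [-0.76  0.28  0.37] q [ 1.33  0.69 -0.19  1.57  0.16  0.9  -0.22]
shift mm [ 492.8 -726.8  171.3] turn/8 [-0.0000e+00 -1.0000e-03  1.9052e+01]
```

Request:
{"api": "drive_tool", "payload": {"commands": [{"x": 30,"y": -5,"z": -15,"ax": 0,"ay": 0,"az": -0.4,"claw": 0.5},{"x": 45,"y": -8,"z": -15,"ax": 0,"ay": 0,"az": -0.63,"claw": 0.5},{"x": 45,"y": -8,"z": -15,"ax": 0,"ay": 0,"az": -0.63,"claw": 0.5},{"x": 45,"y": -8,"z": -15,"ax": 0,"ay": 0,"az": -0.63,"claw": 0.5},{"x": 45,"y": -8,"z": -15,"ax": 0,"ay": 0,"az": -0.63,"claw": 0.5},{"x": 45,"y": -8,"z": -15,"ax": 0,"ay": 0,"az": -0.63,"claw": 0.5},{"x": 45,"y": -8,"z": -15,"ax": 0,"ay": 0,"az": -0.63,"claw": 0.5},{"x": 45,"y": -8,"z": -15,"ax": 0,"ay": 0,"az": -0.63,"claw": 0.5},{"x": 45,"y": -8,"z": -10,"ax": 0,"ay": 0,"az": -0.63,"claw": 0.5},{"x": 45,"y": -8,"z": 0,"ax": 0,"ay": 0,"az": -0.63,"claw": 0.5}]}}

```text
t: 2.4
position: [0.4632, -0.2787, 0.3635]
eef_rot: [0.002, 0.842, 0.54, -0.001]
wrist_force: [1.6, -0.0, 0.1]
finger_gap: 0.747
```

```bash
python3 plan.py .446 .233 .06 223.5
```

```text
t 2.4 pos [ 0.4632 -0.2787  0.3635] yaw 65.36 gap 0.747 F [ 1.59 -0.01  0.12] q [ 0.75  0.46 -0.47  1.62  0.23  1.12 -0.21]
shift mm [ 459.2 -229.4  301.4] turn/8 [ -0.037   0.02  -19.768]
```

Request:
{"api": "drive_tool", "payload": {"commands": [{"x": 42,"y": -12,"z": 0,"ax": 0,"ay": 0,"az": -0.85,"claw": 0.5},{"x": 45,"y": -12,"z": 0,"ax": 0,"ay": 0,"az": -0.85,"claw": 0.5},{"x": 45,"y": -10,"z": 0,"ax": 0,"ay": 0,"az": -0.85,"claw": 0.5},{"x": 45,"y": -8,"z": 0,"ax": 0,"ay": 0,"az": -0.85,"claw": 0.5},{"x": 45,"y": -4,"z": 0,"ax": 0,"ay": 0,"az": -0.85,"claw": 0.5},{"x": 45,"y": 0,"z": 0,"ax": 0,"ay": 0,"az": -0.85,"claw": 0.5},{"x": 45,"y": 2,"z": 0,"ax": 0,"ay": 0,"az": -0.85,"claw": 0.5},{"x": 45,"y": 6,"z": 0,"ax": 0,"ay": 0,"az": -0.85,"claw": 0.5},{"x": 45,"y": 10,"z": 0,"ax": 0,"ay": 0,"az": -0.85,"claw": 0.5}]}}

```text
t: 3.3
position: [0.4097, 0.1382, 0.3638]
eef_rot: [0.006, 0.43, 0.903, 0.0]
wrist_force: [0.7, -0.0, -0.9]
finger_gap: 0.749
```

```bash
python3 plan.py .446 .233 .06 223.5
```

```text
t 3.3 pos [0.4097 0.1382 0.3638] yaw 129.11 gap 0.749 F [ 0.73 -0.03 -0.95] q [ 0.19  0.34 -0.87  1.89  0.32  1.04 -0.13]
shift mm [ 53.8  86.2 303.8] turn/8 [ -0.031   0.092 -11.799]
```

Request:
{"api": "drive_tool", "payload": {"commands": [{"x": 25,"y": 40,"z": 20,"ax": 0,"ay": 0,"az": -0.95,"claw": 0.5},{"x": 20,"y": 40,"z": 25,"ax": 0,"ay": 0,"az": -0.98,"claw": 0.5},{"x": 0,"y": 15,"z": 25,"ax": 0,"ay": 0,"az": -0.98,"claw": 0.5},{"x": 0,"y": 0,"z": 25,"ax": 0,"ay": 0,"az": -0.98,"claw": 0.5},{"x": 0,"y": 0,"z": 25,"ax": 0,"ay": 0,"az": -0.98,"claw": 0.5},{"x": 0,"y": 0,"z": 25,"ax": 0,"ay": 0,"az": -0.98,"claw": 0.5},{"x": 0,"y": 0,"z": 25,"ax": 0,"ay": 0,"az": -0.98,"claw": 0.5},{"x": 0,"y": 0,"z": 25,"ax": 0,"ay": 0,"az": -0.98,"claw": 0.5},{"x": 0,"y": 0,"z": 25,"ax": 0,"ay": 0,"az": -0.98,"claw": 0.5},{"x": 0,"y": 0,"z": 25,"ax": 0,"ay": 0,"az": -0.98,"claw": 0.5},{"x": 0,"y": 0,"z": 20,"ax": 0,"ay": 0,"az": -0.98,"claw": 0.5},{"x": 0,"y": 0,"z": 15,"ax": 0,"ay": 0,"az": -0.98,"claw": 0.5}]}}

```text
t: 4.5
position: [0.4524, 0.2496, 0.0795]
eef_rot: [0.012, -0.402, 0.916, -0.003]
wrist_force: [1.0, -0.8, -0.1]
finger_gap: 0.747
```

```bash
python3 plan.py .446 .233 .06 223.5
```

```text
t 4.5 pos [0.4524 0.2496 0.0795] yaw -132.63 gap 0.747 F [ 0.99 -0.79 -0.07] q [-0.08  0.96 -0.92  2.01  1.17  0.8   0.67]
shift mm [16.9 -6.2 19.3] turn/8 [-0.102  0.148  0.483]
```

Request:
{"api": "drive_tool", "payload": {"commands": [{"x": 17,"y": -6,"z": 15,"ax": -0.1,"ay": 0.15,"az": 0.48,"claw": 0.5},{"x": 0,"y": 0,"z": 0,"ax": 0,"ay": 0,"az": 0,"claw": 0.5}]}}

```text
t: 4.7
position: [0.4452, 0.2317, 0.0614]
eef_rot: [-0.002, -0.371, 0.929, -0.001]
wrist_force: [0.9, -0.7, 0.7]
finger_gap: 0.75
```

```bash
python3 - <<'E'
from h import *;import plan
plan.err(.446,.233,.005,223.5)
a=ctrl.grab_frame("side");b=ctrl.grab_frame("top")
r=lambda f,x0,y0,x1,y1:cv2.resize(f[y0:y1,x0:x1,::-1],(400,400),interpolation=cv2.INTER_CUBIC)
cv2.imwrite("pics/g.png",np.hstack([r(b,130,160,230,260),r(a,200,220,300,320)]))
E
```

```text
t 4.7 pos [0.4452 0.2317 0.0614] yaw -136.46 gap 0.75 F [ 0.94 -0.69  0.68] q [-0.06  0.99 -0.9   2.03  1.18  0.78  0.61]
shift mm [-1.7  0.3 56.4] turn/8 [ 0.004 -0.032  0.005]
```

View pics/g.png

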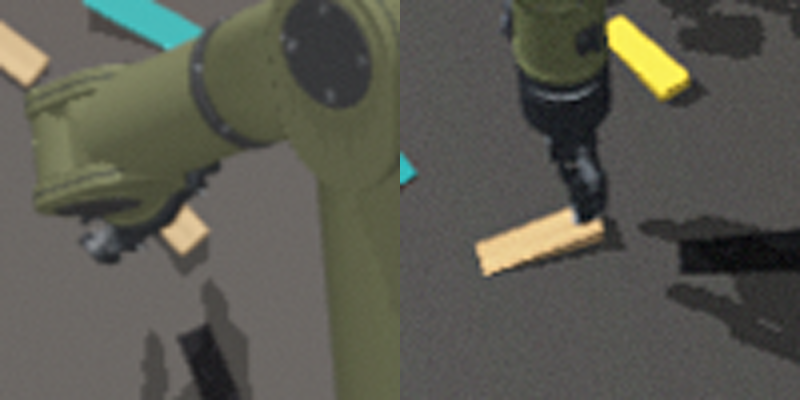

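The wedge is under the open gripper near its butt end, at about (235,275) in the side image. Going down to grip it.

Request:
{"api": "drive_tool", "payload": {"commands": [{"x": -1,"y": 0,"z": 20,"ax": 0,"ay": 0,"az": 0,"claw": 0.5},{"x": 0,"y": 0,"z": 20,"ax": 0,"ay": 0,"az": 0,"claw": 0.5},{"x": 0,"y": 0,"z": 15,"ax": 0,"ay": 0,"az": 0,"claw": 0.5},{"x": 0,"y": 0,"z": 0,"ax": 0,"ay": 0,"az": 0,"claw": 0.5}]}}

```text
t: 5.2
position: [0.4518, 0.2441, 0.0129]
eef_rot: [0.008, -0.374, 0.927, 0.004]
wrist_force: [-0.1, -0.0, -0.3]
finger_gap: 0.751
```

```bash
python3 plan.py .446 .233 .005 223.5
```

```text
t 5.2 pos [0.4518 0.2441 0.0129] yaw -136.03 gap 0.751 F [-0.08 -0.02 -0.27] q [-0.1   1.07 -0.83  2.03  1.33  0.72  0.5 ]
shift mm [12.  -4.   7.6] turn/8 [0.014 0.133 0.058]
```

Request:
{"api": "drive_tool", "payload": {"commands": [{"x": 12,"y": -4,"z": 5,"ax": 0,"ay": 0.13,"az": 0.06,"claw": 0.5},{"x": 0,"y": 0,"z": 2,"ax": 0,"ay": 0,"az": 0,"claw": 0.2},{"x": 0,"y": 0,"z": 0,"ax": 0,"ay": 0,"az": 0,"claw": -0.3},{"x": 0,"y": 0,"z": 0,"ax": 0,"ay": 0,"az": 0,"claw": -1},{"x": 0,"y": 0,"z": 0,"ax": 0,"ay": 0,"az": 0,"claw": -1},{"x": 0,"y": 0,"z": 0,"ax": 0,"ay": 0,"az": 0,"claw": -1}]}}

```text
t: 5.8
position: [0.4477, 0.2352, 0.0098]
eef_rot: [0.003, -0.371, 0.929, 0.002]
wrist_force: [-0.3, 0.3, -0.7]
finger_gap: 0.347
```

```bash
python3 plan.py .446 .233 .005 223.5
```

```text
t 5.8 pos [0.4477 0.2352 0.0098] yaw -136.46 gap 0.347 F [-0.32  0.35 -0.68] q [-0.1   1.07 -0.83  2.04  1.34  0.72  0.5 ]
shift mm [ 2.8 -0.4  4.8] turn/8 [0.008 0.051 0.005]
```

Request:
{"api": "drive_tool", "payload": {"commands": [{"x": 0,"y": 0,"z": -10,"ax": 0,"ay": 0,"az": 0,"claw": -1},{"x": 0,"y": 0,"z": -25,"ax": 0,"ay": 0,"az": 0,"claw": -1},{"x": 0,"y": 0,"z": -20,"ax": 0,"ay": 0,"az": 0,"claw": -1},{"x": 0,"y": 0,"z": 0,"ax": 0,"ay": 0,"az": 0,"claw": -1}]}}

```text
t: 6.2
position: [0.447, 0.2352, 0.0678]
eef_rot: [0.003, -0.371, 0.929, 0.002]
wrist_force: [0.6, 0.7, 0.3]
finger_gap: 0.349
```

```bash
python3 plan.py .562 .215 .06 103.4
```

```text
t 6.2 pos [0.447  0.2352 0.0678] yaw -136.41 gap 0.349 F [0.57 0.74 0.29] q [-0.06  0.97 -0.9   2.03  1.17  0.77  0.62]
shift mm [-69.3 -93.9   8.1] turn/8 [5.7000e-02 1.2000e-02 1.5023e+01]
```

Request:
{"api": "drive_tool", "payload": {"commands": [{"x": 0,"y": 0,"z": 0,"ax": 0,"ay": 0,"az": 0.8,"claw": -1},{"x": 0,"y": 0,"z": 0,"ax": 0,"ay": 0,"az": 0.98,"claw": -1},{"x": 0,"y": 0,"z": 0,"ax": 0,"ay": 0,"az": 0.98,"claw": -1},{"x": 0,"y": 0,"z": 0,"ax": 0,"ay": 0,"az": 0.98,"claw": -1},{"x": 0,"y": 0,"z": 0,"ax": 0,"ay": 0,"az": 0.98,"claw": -1},{"x": 0,"y": 0,"z": 0,"ax": 0,"ay": 0,"az": 0.98,"claw": -1},{"x": 0,"y": 0,"z": 0,"ax": 0,"ay": 0,"az": 0.98,"claw": -1},{"x": 0,"y": 0,"z": 0,"ax": 0,"ay": 0,"az": 0.98,"claw": -1},{"x": 0,"y": 0,"z": 0,"ax": 0,"ay": 0,"az": 0.98,"claw": -1},{"x": 0,"y": 0,"z": 0,"ax": 0,"ay": 0,"az": 0.98,"claw": -1},{"x": 0,"y": 0,"z": 0,"ax": 0,"ay": 0,"az": 0.98,"claw": -1},{"x": 0,"y": 0,"z": 0,"ax": 0,"ay": 0,"az": 0.98,"claw": -1}]}}

```text
t: 7.4
position: [0.4451, 0.2334, 0.0656]
eef_rot: [-0.001, 0.445, 0.896, 0.002]
wrist_force: [-0.0, 0.6, -0.7]
finger_gap: 0.348
```

```bash
python3 plan.py .568 .197 .065 103.4
```

```text
t 7.4 pos [0.4451 0.2334 0.0656] yaw 127.18 gap 0.348 F [-0.02  0.55 -0.74] q [-0.24  0.87 -0.56  2.05  0.97  0.51 -0.87]
shift mm [-103.3   76.     0.3] turn/8 [ 0.007 -0.033  2.972]
```

Request:
{"api": "drive_tool", "payload": {"commands": [{"x": -26,"y": 19,"z": 0,"ax": 0,"ay": 0,"az": 0.75,"claw": -1},{"x": -24,"y": 22,"z": 0,"ax": 0,"ay": 0,"az": 0.75,"claw": -1},{"x": -22,"y": 24,"z": 0,"ax": 0,"ay": 0,"az": 0.75,"claw": -1},{"x": -19,"y": 26,"z": 0,"ax": 0,"ay": 0,"az": 0.75,"claw": -1},{"x": 0,"y": 0,"z": 0,"ax": 0,"ay": 0,"az": 0,"claw": -1}]}}

```text
t: 7.9
position: [0.5707, 0.1948, 0.0635]
eef_rot: [-0.003, 0.627, 0.779, -0.0]
wrist_force: [0.5, -0.7, 0.1]
finger_gap: 0.352
```

```bash
python3 plan.py .568 .197 .025 103.4
```

```text
t 7.9 pos [0.5707 0.1948 0.0635] yaw 102.37 gap 0.352 F [ 0.46 -0.74  0.09] q [-0.09  0.95 -0.56  1.74  0.74  0.68 -0.85]
shift mm [ 2.6 -2.  38.6] turn/8 [-0.025 -0.032 -0.128]
```

Request:
{"api": "drive_tool", "payload": {"commands": [{"x": 2,"y": -2,"z": 18,"ax": 0,"ay": 0,"az": -0.13,"claw": -1},{"x": 0,"y": 0,"z": 18,"ax": 0,"ay": 0,"az": 0,"claw": -1},{"x": 0,"y": 0,"z": 8,"ax": 0,"ay": 0,"az": 0,"claw": -1},{"x": 0,"y": 0,"z": 0,"ax": 0,"ay": 0,"az": 0,"claw": -1}]}}

```text
t: 8.3
position: [0.5667, 0.1964, 0.0173]
eef_rot: [-0.004, 0.619, 0.785, -0.0]
wrist_force: [0.2, 0.6, -0.1]
finger_gap: 0.354
```

```bash
python3 - <<'E'
from h import *;import plan
plan.err(.576,.166,.0115,103.4)
a=ctrl.grab_frame("side");b=ctrl.grab_frame("top")
r=lambda f,x0,y0,x1,y1:cv2.resize(f[y0:y1,x0:x1,::-1],(400,400),interpolation=cv2.INTER_CUBIC)
cv2.imwrite("pics/w.png",np.hstack([r(b,160,130,260,230),r(a,180,180,280,280)]))
E
```

```text
t 8.3 pos [0.5667 0.1964 0.0173] yaw 103.53 gap 0.354 F [ 0.15  0.63 -0.13] q [-0.12  1.01 -0.51  1.75  0.81  0.6  -0.89]
shift mm [-31.7   2.    5.6] turn/8 [-0.038 -0.037  0.017]
```

View pics/w.png

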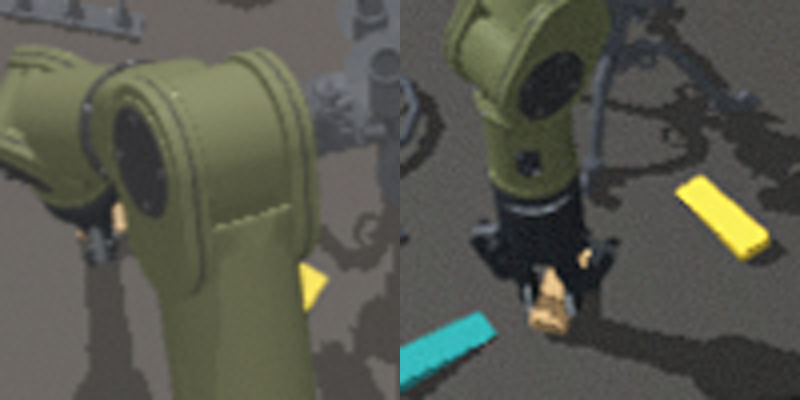

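```bash
python3 - <<'E'
from h import *
def tri(a,b):
    (o1,d1),(o2,d2)=ray("top",a),ray("side",b)
    s=np.linalg.lstsq(np.c_[d1,-d2],o2-o1,rcond=None)[0];P,Q=o1+s[0]*d1,o2+s[1]*d2;return ((P+Q)/2).round(3),round(np.linalg.norm(P-Q),3)
ct=lambda u,v:(160+u/4,130+v/4)
cs=lambda u,v:(180+(u-400)/4,180+v/4)
print(tri(ct(205,120),cs(535,70)))
for z in(.25,.3,.35,.4): print(z,at_z("top",ct(318,140),z).round(3),at_z("side",cs(600,60),z).round(3))
b=ctrl.grab_frame("side");g=b[90:290,130:330,::-1];cv2.imwrite("pics/s2.png",cv2.resize(g,(600,600),interpolation=cv2.INTER_CUBIC))
E
```

```text
(array([0.617, 0.085, 0.203]), np.float64(0.015))
0.25 [ 0.58  -0.015  0.25 ] [0.553 0.09  0.25 ]
0.3 [ 0.567 -0.016  0.3  ] [0.529 0.132 0.3  ]
0.35 [ 0.554 -0.018  0.35 ] [0.504 0.174 0.35 ]
0.4 [ 0.541 -0.019  0.4  ] [0.48  0.216 0.4  ]
```

View pics/s2.png

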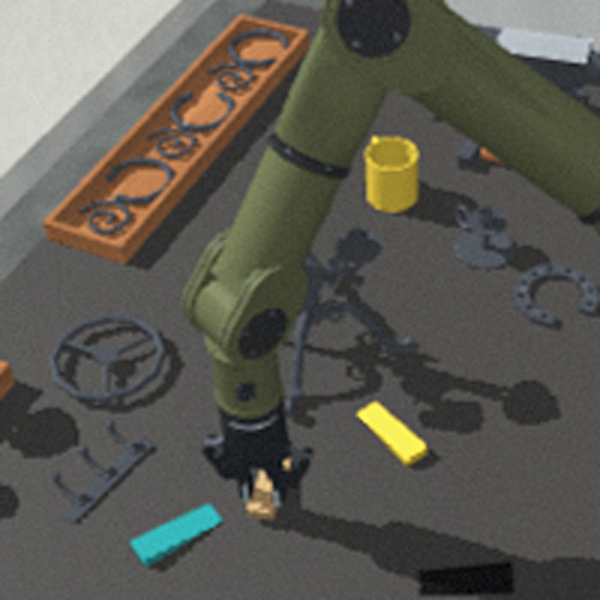

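```bash
python3 - <<'E'
from h import *
from scipy.optimize import minimize_scalar
for z in (.2,.25,.3,.35): print(z,proj("side",[[.567,.196,z]]).round(0),proj("top",[[.567,.196,z]]).round(0))
def tri(a,b):
    (o1,d1),(o2,d2)=ray("top",a),ray("side",b)
    s=np.linalg.lstsq(np.c_[d1,-d2],o2-o1,rcond=None)[0];P,Q=o1+s[0]*d1,o2+s[1]*d2;return ((P+Q)/2),round(np.linalg.norm(P-Q),3)
for u in (205,225,240):
  E,g=tri((160+u/4,130+160/4),(253,97));print("elbow",u,E.round(3),g)
E
```

```text
0.2 [[213. 225.]] [[177. 172.]]
0.25 [[212. 215.]] [[175. 169.]]
0.3 [[211. 205.]] [[172. 165.]]
0.35 [[209. 194.]] [[170. 161.]]
elbow 205 [0.472 0.043 0.638] 0.011
elbow 225 [0.476 0.032 0.63 ] 0.014
elbow 240 [0.478 0.024 0.624] 0.016
```

Request:
{"api": "drive_tool", "payload": {"commands": [{"x": -20,"y": 0,"z": 2,"ax": 0,"ay": 0,"az": 0,"claw": -1},{"x": -18,"y": 0,"z": 0,"ax": 0,"ay": 0,"az": 0,"claw": -1},{"x": -12,"y": 0,"z": 0,"ax": 0,"ay": 0,"az": 0,"claw": -1},{"x": 0,"y": 0,"z": 0,"ax": 0,"ay": 0,"az": 0,"claw": -1}]}}

```text
t: 8.85
position: [0.5816, 0.1479, 0.0193]
eef_rot: [-0.002, 0.619, 0.786, 0.003]
wrist_force: [-0.4, -0.8, -0.2]
finger_gap: 0.35
```

```bash
python3 plan.py .583 .135 .0105 103.4
```

```text
t 8.85 pos [0.5816 0.1479 0.0193] yaw 103.59 gap 0.35 F [-0.4  -0.81 -0.16] q [-0.03  1.01 -0.52  1.76  0.82  0.6  -0.82]
shift mm [-12.9  -1.7   8.7] turn/8 [ 0.017 -0.054  0.023]
```

Request:
{"api": "drive_tool", "payload": {"commands": [{"x": -5,"y": -2,"z": 7,"ax": 0,"ay": -0.05,"az": 0,"claw": -1},{"x": 0,"y": 0,"z": 0,"ax": 0,"ay": 0,"az": 0,"claw": -1}]}}

```text
t: 9.05
position: [0.5811, 0.1427, 0.0124]
eef_rot: [0.001, 0.619, 0.786, 0.002]
wrist_force: [-0.7, -0.2, -0.7]
finger_gap: 0.356
```

```bash
python3 plan.py .583 .135 .0105 103.4
```

```text
t 9.05 pos [0.5811 0.1427 0.0124] yaw 103.54 gap 0.356 F [-0.7  -0.17 -0.73] q [-0.04  1.02 -0.5   1.77  0.84  0.58 -0.83]
shift mm [-7.9  0.1  1.9] turn/8 [ 0.026 -0.009  0.018]
```

Request:
{"api": "drive_tool", "payload": {"commands": [{"x": -7,"y": 0,"z": 2,"ax": 0,"ay": 0,"az": 0,"claw": -1},{"x": 0,"y": 0,"z": 0,"ax": 0,"ay": 0,"az": 0,"claw": -1},{"x": 0,"y": 0,"z": 0,"ax": 0,"ay": 0,"az": 0,"claw": 0.2},{"x": 0,"y": 0,"z": 0,"ax": 0,"ay": 0,"az": 0,"claw": 0.2},{"x": 0,"y": 0,"z": 0,"ax": 0,"ay": 0,"az": 0,"claw": 0.2},{"x": 0,"y": 0,"z": -15,"ax": 0,"ay": 0,"az": 0,"claw": 0.2},{"x": 0,"y": 0,"z": -20,"ax": 0,"ay": 0,"az": 0,"claw": 0.2},{"x": 20,"y": 0,"z": -10,"ax": 0,"ay": 0,"az": 0,"claw": 0.2},{"x": 30,"y": 0,"z": 0,"ax": 0,"ay": 0,"az": 0,"claw": -0.9},{"x": 20,"y": 0,"z": 0,"ax": 0,"ay": 0,"az": 0,"claw": -0.9},{"x": 0,"y": 0,"z": 0,"ax": 0,"ay": 0,"az": 0,"claw": -0.9}]}}

```text
t: 10.15
position: [0.5648, 0.2138, 0.0623]
eef_rot: [-0.001, 0.617, 0.787, 0.006]
wrist_force: [0.1, 0.2, 0.3]
finger_gap: 0.095
```

```bash
python3 - <<'E'
from h import *;import plan
plan.err(.571,.185,.005,103.4)
a=ctrl.grab_frame("side");b=ctrl.grab_frame("top")
r=lambda f,x0,y0,x1,y1:cv2.resize(f[y0:y1,x0:x1,::-1],(400,400),interpolation=cv2.INTER_CUBIC)
cv2.imwrite("pics/r.png",np.hstack([r(b,160,130,260,230),r(a,180,180,280,280)]))
E
```

```text
t 10.15 pos [0.5648 0.2138 0.0623] yaw 103.77 gap 0.095 F [0.08 0.23 0.26] q [-0.13  0.95 -0.56  1.75  0.76  0.66 -0.87]
shift mm [-29.9  -1.3  57. ] turn/8 [ 0.059 -0.061  0.046]
```

View pics/r.png

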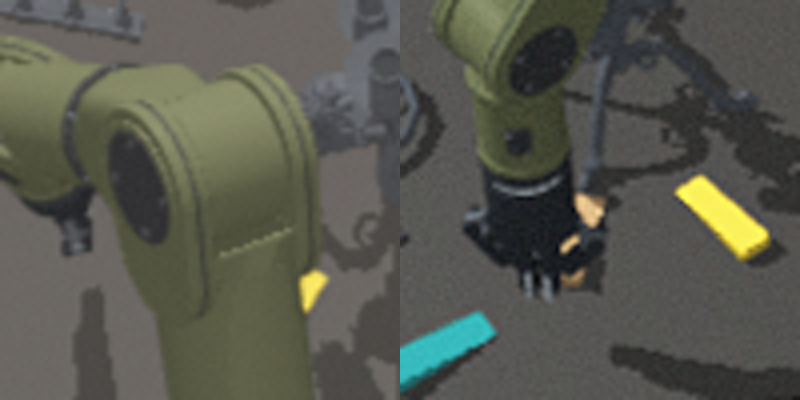

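```bash
python3 - <<'E'
from h import *
S=np.array([.6352,-.0845]);u=np.array([-.2311,.9729]);l=np.array([u[1],-u[0]])
for d,z in((144,.002),(254,.019),(254,0)):
  for w in(-.016,.016):
    P=np.append(S+u*d/1000+l*w,z);q=proj("side",P)[0];print(d,w,P.round(3),"crop",((q-180)*4+[400,0]).round(0))
q=proj("side",[[.608,.027,0]])[0];print("foot crop",(q-180)*4+[400,0])
E
```

```text
144 -0.016 [0.586 0.052 0.002] crop [602. 199.]
144 0.016 [0.617 0.059 0.002] crop [571. 194.]
254 -0.016 [0.561 0.159 0.019] crop [574. 276.]
254 0.016 [0.592 0.166 0.019] crop [541. 271.]
254 -0.016 [0.561 0.159 0.   ] crop [576. 288.]
254 0.016 [0.592 0.166 0.   ] crop [543. 283.]
foot crop [594.38773267 175.6578636 ]
```

The wedge lies free with its tip just short of the short foot's toe and on the foot's line; its tip is near (588,200) and its butt near (565,283) in the right half of that picture. Going down behind the butt.

Request:
{"api": "drive_tool", "payload": {"commands": [{"x": -20,"y": -1,"z": 18,"ax": 0.06,"ay": -0.06,"az": 0.04,"claw": -0.9},{"x": -2,"y": 0,"z": 18,"ax": 0,"ay": 0,"az": 0,"claw": -0.9},{"x": 0,"y": 0,"z": 12,"ax": 0,"ay": 0,"az": 0,"claw": -0.9},{"x": 0,"y": 0,"z": 0,"ax": 0,"ay": 0,"az": 0,"claw": -0.9}]}}

```text
t: 10.65
position: [0.5717, 0.1753, 0.0082]
eef_rot: [0.004, 0.624, 0.781, -0.007]
wrist_force: [-0.6, -0.0, -0.5]
finger_gap: 0.051
```

```bash
python3 plan.py .571 .187 .005 103.4
```

```text
t 10.65 pos [0.5717 0.1753 0.0082] yaw 102.74 gap 0.051 F [-0.61 -0.02 -0.5 ] q [-0.11  1.02 -0.49  1.76  0.83  0.59 -0.9 ]
shift mm [11.6  1.9  3. ] turn/8 [-0.042  0.102 -0.083]
```

Request:
{"api": "drive_tool", "payload": {"commands": [{"x": 0,"y": 2,"z": 2,"ax": -0.04,"ay": 0.1,"az": -0.08,"claw": -0.9},{"x": -2,"y": 0,"z": 0,"ax": 0,"ay": 0,"az": 0,"claw": -0.9},{"x": -2,"y": 0,"z": 0,"ax": 0,"ay": 0,"az": 0,"claw": -0.9},{"x": -2,"y": 0,"z": 0,"ax": 0,"ay": 0,"az": 0,"claw": -0.9}]}}

```text
t: 11.05
position: [0.5758, 0.1674, 0.0058]
eef_rot: [-0.0, 0.62, 0.784, -0.0]
wrist_force: [0.3, 0.5, 0.4]
finger_gap: 0.051
```

```bash
cat > m.py <<'E'
from plan import *
s,R=cur();p=s["position"];d=p[:2]-[.6352,-.0845];u=np.array([-.2311,.9729]);l=np.array([u[1],-u[0]])
Rt=Ro.from_euler('z',103.4,degrees=True)*Ro.from_euler('x',180,degrees=True)
print("t",round(s["t"],2),"out",round(d@u*1000,1),"lat",round(d@l*1000,1),"z",round(p[2]*1000,1),"Fu",round(s["wrist_force"][:2]@u,2),"Fl",round(s["wrist_force"][:2]@l,2),"Fz",round(s["wrist_force"][2],2),"turn",((R.inv()*Rt).as_rotvec(degrees=True)/8).round(3),"gap",round(s["finger_gap"],3))
E
python3 m.py
```

```text
t 11.05 out 258.8 lat 0.4 z 5.8 Fu 0.36 Fl 0.44 Fz 0.38 turn [-0.003 -0.    -0.013] gap 0.051
```

Request:
{"api": "drive_tool", "payload": {"commands": [{"x": -2,"y": 0,"z": 0,"ax": 0,"ay": 0,"az": 0,"claw": -0.9},{"x": -2,"y": 0,"z": 0,"ax": 0,"ay": 0,"az": 0,"claw": -0.9},{"x": -2,"y": 0,"z": 0,"ax": 0,"ay": 0,"az": 0,"claw": -0.9}]}}

```text
t: 11.35
position: [0.5777, 0.1632, 0.0071]
eef_rot: [-0.001, 0.62, 0.785, 0.002]
wrist_force: [-1.0, 3.2, 0.8]
finger_gap: 0.053
```

```bash
python3 m.py
```

```text
t 11.35 out 254.3 lat 1.3 z 7.1 Fu 3.39 Fl -0.22 Fz 0.8 turn [ 0.015 -0.022 -0.005] gap 0.053
```

Request:
{"api": "drive_tool", "payload": {"commands": [{"x": -2,"y": 0,"z": 0,"ax": 0,"ay": 0,"az": 0,"claw": -0.9},{"x": -2,"y": 0,"z": 0,"ax": 0,"ay": 0,"az": 0,"claw": -0.9}]}}

```text
t: 11.55
position: [0.5783, 0.1629, 0.0077]
eef_rot: [-0.002, 0.619, 0.785, 0.004]
wrist_force: [-1.6, 4.1, 0.2]
finger_gap: 0.048
```

```bash
python3 m.py
```

```text
t 11.55 out 253.9 lat 1.8 z 7.7 Fu 4.34 Fl -0.57 Fz 0.15 turn [ 0.029 -0.061  0.012] gap 0.048
```

Request:
{"api": "drive_tool", "payload": {"commands": [{"x": -3,"y": -1,"z": 1,"ax": 0,"ay": -0.03,"az": 0,"claw": -0.9},{"x": -3,"y": 0,"z": 1,"ax": 0,"ay": 0,"az": 0,"claw": -0.9},{"x": -3,"y": 0,"z": 0,"ax": 0,"ay": 0,"az": 0,"claw": -0.9}]}}

```text
t: 11.85
position: [0.5792, 0.1571, 0.0062]
eef_rot: [-0.002, 0.618, 0.786, 0.005]
wrist_force: [-1.0, 4.0, 0.5]
finger_gap: 0.047
```

```bash
python3 m.py
```

```text
t 11.85 out 248.0 lat 1.4 z 6.2 Fu 4.12 Fl -0.08 Fz 0.48 turn [ 0.042 -0.063  0.033] gap 0.047
```

Request:
{"api": "drive_tool", "payload": {"commands": [{"x": -3,"y": -1,"z": 0,"ax": 0,"ay": 0,"az": 0,"claw": -0.9},{"x": -3,"y": 0,"z": 1,"ax": 0,"ay": 0,"az": 0,"claw": -0.9},{"x": -3,"y": 0,"z": 0,"ax": 0,"ay": 0,"az": 0,"claw": -0.9}]}}

```text
t: 12.15
position: [0.581, 0.1479, 0.0055]
eef_rot: [-0.001, 0.618, 0.786, 0.006]
wrist_force: [-0.4, 3.9, 0.7]
finger_gap: 0.051
```

```bash
python3 m.py
```

```text
t 12.15 out 238.6 lat 0.9 z 5.5 Fu 3.85 Fl 0.47 Fz 0.72 turn [ 0.052 -0.068  0.035] gap 0.051
```

Request:
{"api": "drive_tool", "payload": {"commands": [{"x": -2,"y": -1,"z": 0,"ax": 0.03,"ay": -0.05,"az": 0.03,"claw": -0.9},{"x": -2,"y": 0,"z": 0,"ax": 0,"ay": 0,"az": 0,"claw": -0.9},{"x": -2,"y": 0,"z": 0,"ax": 0,"ay": 0,"az": 0,"claw": -0.9}]}}

```text
t: 12.45
position: [0.5819, 0.1397, 0.0053]
eef_rot: [0.001, 0.62, 0.784, 0.001]
wrist_force: [-0.8, 3.5, 2.1]
finger_gap: 0.048
```

```bash
python3 m.py
```

```text
t 12.45 out 230.5 lat -0.1 z 5.3 Fu 3.64 Fl 0.01 Fz 2.13 turn [ 0.018 -0.001 -0.007] gap 0.048
```

Request:
{"api": "drive_tool", "payload": {"commands": [{"x": -2,"y": 0,"z": 0,"ax": 0,"ay": 0,"az": 0,"claw": -0.9},{"x": -2,"y": 0,"z": 0,"ax": 0,"ay": 0,"az": 0,"claw": -0.9}]}}

```text
t: 12.65
position: [0.5829, 0.1354, 0.0053]
eef_rot: [0.001, 0.62, 0.784, 0.001]
wrist_force: [-0.7, 3.0, 2.2]
finger_gap: 0.051
```

```bash
python3 m.py
```

```text
t 12.65 out 226.0 lat -0.1 z 5.3 Fu 3.08 Fl 0.03 Fz 2.16 turn [ 0.018  0.001 -0.007] gap 0.051
```

Request:
{"api": "drive_tool", "payload": {"commands": [{"x": -1.5,"y": 0,"z": -0.4,"ax": 0,"ay": 0,"az": 0,"claw": -0.9},{"x": -1.5,"y": 0,"z": 0,"ax": 0,"ay": 0,"az": 0,"claw": -0.9}]}}

```text
t: 12.85
position: [0.5834, 0.1307, 0.0053]
eef_rot: [0.001, 0.62, 0.784, -0.0]
wrist_force: [-0.3, 2.8, 2.1]
finger_gap: 0.052
```

Request:
{"api": "drive_tool", "payload": {"commands": [{"x": -1.5,"y": 0,"z": 0,"ax": 0,"ay": 0,"az": 0,"claw": -0.9},{"x": -1.5,"y": 0,"z": 0,"ax": 0,"ay": 0,"az": 0,"claw": -0.9}]}}

```text
t: 13.05
position: [0.5842, 0.1274, 0.0053]
eef_rot: [0.001, 0.621, 0.784, -0.0]
wrist_force: [-1.0, 2.5, 1.4]
finger_gap: 0.049
```

```bash
python3 m.py
```

```text
t 13.05 out 218.0 lat -0.6 z 5.3 Fu 2.71 Fl -0.39 Fz 1.39 turn [ 0.008  0.015 -0.013] gap 0.049
```

Request:
{"api": "drive_tool", "payload": {"commands": [{"x": -1,"y": 0.3,"z": 0,"ax": 0,"ay": 0,"az": 0,"claw": -0.9},{"x": -1,"y": 0,"z": 0,"ax": 0,"ay": 0,"az": 0,"claw": -0.9}]}}

```text
t: 13.25
position: [0.5849, 0.1251, 0.0053]
eef_rot: [0.001, 0.621, 0.784, -0.0]
wrist_force: [-0.3, 2.4, 0.8]
finger_gap: 0.051
```

Request:
{"api": "drive_tool", "payload": {"commands": [{"x": -1,"y": 0.3,"z": 0,"ax": 0,"ay": 0,"az": 0,"claw": -0.9},{"x": -1,"y": 0,"z": 0,"ax": 0,"ay": 0,"az": 0,"claw": -0.9}]}}

```text
t: 13.45
position: [0.5857, 0.1229, 0.0053]
eef_rot: [0.001, 0.621, 0.784, -0.001]
wrist_force: [0.1, 2.2, 1.3]
finger_gap: 0.048
```

```bash
python3 m.py
```

```text
t 13.45 out 213.3 lat -0.3 z 5.3 Fu 2.14 Fl 0.63 Fz 1.32 turn [ 0.004  0.019 -0.015] gap 0.048
```

Request:
{"api": "drive_tool", "payload": {"commands": [{"x": -1,"y": 0,"z": 0,"ax": 0,"ay": 0,"az": 0,"claw": -0.9},{"x": -1,"y": 0,"z": 0,"ax": 0,"ay": 0,"az": 0,"claw": -0.9}]}}

```text
t: 13.65
position: [0.5862, 0.1207, 0.0053]
eef_rot: [0.001, 0.621, 0.784, -0.001]
wrist_force: [-1.1, 2.0, 1.8]
finger_gap: 0.05
```

Request:
{"api": "drive_tool", "payload": {"commands": [{"x": -1,"y": 0,"z": 0,"ax": 0,"ay": 0,"az": 0,"claw": -0.9},{"x": -1,"y": 0,"z": 0,"ax": 0,"ay": 0,"az": 0,"claw": -0.9}]}}

```text
t: 13.85
position: [0.5866, 0.1191, 0.0053]
eef_rot: [0.001, 0.621, 0.784, -0.0]
wrist_force: [-1.4, 4.0, 1.3]
finger_gap: 0.051
```

```bash
python3 m.py
```

```text
t 13.85 out 209.3 lat -0.2 z 5.3 Fu 4.17 Fl -0.41 Fz 1.32 turn [ 0.005  0.015 -0.014] gap 0.051
```

The push has begun to stiffen, from 2 N to 4 N. Continuing in single small steps.

Request:
{"api": "drive_tool", "payload": {"commands": [{"x": -1,"y": 0,"z": 0,"ax": 0,"ay": 0,"az": 0,"claw": -0.9}]}}

```text
t: 13.95
position: [0.5867, 0.1188, 0.0053]
eef_rot: [0.001, 0.62, 0.784, 0.0]
wrist_force: [-1.1, 4.1, 0.6]
finger_gap: 0.053
```

```bash
python3 m.py
```

```text
t 13.95 out 209.0 lat -0.2 z 5.3 Fu 4.26 Fl -0.12 Fz 0.61 turn [ 0.006  0.007 -0.01 ] gap 0.053
```

Request:
{"api": "drive_tool", "payload": {"commands": [{"x": -1,"y": 0,"z": 0,"ax": 0,"ay": 0,"az": 0,"claw": -0.9}]}}

```text
t: 14.05
position: [0.5867, 0.1186, 0.0054]
eef_rot: [0.0, 0.62, 0.784, 0.0]
wrist_force: [-1.4, 3.8, 0.1]
finger_gap: 0.053
```

```bash
python3 m.py
```

```text
t 14.05 out 208.8 lat -0.3 z 5.4 Fu 4.02 Fl -0.51 Fz 0.13 turn [ 0.007 -0.002 -0.007] gap 0.053
```

Request:
{"api": "drive_tool", "payload": {"commands": [{"x": -1.8,"y": 0,"z": 0,"ax": 0,"ay": 0,"az": 0,"claw": -0.9}]}}

```text
t: 14.15
position: [0.5869, 0.1178, 0.0054]
eef_rot: [-0.0, 0.62, 0.785, 0.001]
wrist_force: [-0.8, 4.8, -0.0]
finger_gap: 0.05
```

```bash
python3 m.py
```

```text
t 14.15 out 208.0 lat -0.2 z 5.4 Fu 4.86 Fl 0.31 Fz -0.04 turn [ 0.008 -0.013 -0.001] gap 0.05
```

Request:
{"api": "drive_tool", "payload": {"commands": [{"x": -1.8,"y": 0,"z": 0,"ax": 0,"ay": 0,"az": 0,"claw": -0.9}]}}

```text
t: 14.25
position: [0.587, 0.1174, 0.0054]
eef_rot: [-0.001, 0.62, 0.785, 0.002]
wrist_force: [-1.9, 6.2, 0.6]
finger_gap: 0.051
```

```bash
python3 m.py
```

```text
t 14.25 out 207.5 lat -0.2 z 5.4 Fu 6.43 Fl -0.4 Fz 0.61 turn [ 0.01  -0.028  0.005] gap 0.051
```

Request:
{"api": "drive_tool", "payload": {"commands": [{"x": -2,"y": 0,"z": 0,"ax": 0,"ay": 0,"az": 0,"claw": -0.9}]}}

```text
t: 14.35
position: [0.5871, 0.1171, 0.0054]
eef_rot: [-0.002, 0.619, 0.785, 0.003]
wrist_force: [-2.6, 7.2, 0.9]
finger_gap: 0.049
```

```bash
python3 m.py
```

```text
t 14.35 out 207.3 lat -0.2 z 5.4 Fu 7.6 Fl -0.88 Fz 0.91 turn [ 0.012 -0.047  0.013] gap 0.049
```

Request:
{"api": "drive_tool", "payload": {"commands": [{"x": -2,"y": 0,"z": 0,"ax": 0,"ay": 0,"az": 0,"claw": -0.9}]}}

```text
t: 14.45
position: [0.5871, 0.117, 0.0055]
eef_rot: [-0.003, 0.619, 0.786, 0.004]
wrist_force: [-1.6, 7.4, 0.3]
finger_gap: 0.051
```

```bash
python3 m.py
```

```text
t 14.45 out 207.2 lat -0.2 z 5.5 Fu 7.55 Fl 0.19 Fz 0.34 turn [ 0.015 -0.068  0.022] gap 0.051
```

Request:
{"api": "drive_tool", "payload": {"commands": [{"x": -2.5,"y": 0,"z": 0,"ax": 0,"ay": 0,"az": 0,"claw": -0.9}]}}

```text
t: 14.55
position: [0.5871, 0.1168, 0.0055]
eef_rot: [-0.004, 0.618, 0.786, 0.005]
wrist_force: [-1.5, 6.4, 1.1]
finger_gap: 0.049
```

```bash
python3 m.py
```

```text
t 14.55 out 206.9 lat -0.3 z 5.5 Fu 6.58 Fl 0.01 Fz 1.07 turn [ 0.017 -0.093  0.032] gap 0.049
```

Request:
{"api": "drive_tool", "payload": {"commands": [{"x": -2.5,"y": 0,"z": 0,"ax": 0,"ay": -0.05,"az": 0.03,"claw": -0.9}]}}

```text
t: 14.65
position: [0.5873, 0.116, 0.0055]
eef_rot: [-0.003, 0.619, 0.785, 0.004]
wrist_force: [-1.2, 6.4, -0.8]
finger_gap: 0.047
```

```bash
python3 m.py; python3 m.py
```

```text
t 14.65 out 206.2 lat -0.2 z 5.5 Fu 6.46 Fl 0.31 Fz -0.82 turn [ 0.02  -0.064  0.008] gap 0.047
t 14.65 out 206.2 lat -0.2 z 5.5 Fu 6.46 Fl 0.31 Fz -0.82 turn [ 0.02  -0.064  0.008] gap 0.047
```

Request:
{"api": "drive_tool", "payload": {"commands": [{"x": -2.3,"y": 0,"z": 0,"ax": 0,"ay": -0.05,"az": 0,"claw": -0.9}]}}

```text
t: 14.75
position: [0.5873, 0.116, 0.0054]
eef_rot: [-0.001, 0.619, 0.785, 0.003]
wrist_force: [-3.5, 6.8, -1.2]
finger_gap: 0.049
```

```bash
python3 m.py
```

```text
t 14.75 out 206.1 lat -0.3 z 5.4 Fu 7.45 Fl -1.78 Fz -1.22 turn [ 0.022 -0.038  0.016] gap 0.049
```

Request:
{"api": "drive_tool", "payload": {"commands": [{"x": -2.7,"y": 0,"z": 0,"ax": 0,"ay": -0.04,"az": 0,"claw": -0.9}]}}

```text
t: 14.85
position: [0.5873, 0.1159, 0.0054]
eef_rot: [-0.0, 0.618, 0.786, 0.002]
wrist_force: [-2.3, 8.0, 0.5]
finger_gap: 0.051
```

```bash
python3 m.py
```

```text
t 14.85 out 206.0 lat -0.3 z 5.4 Fu 8.28 Fl -0.4 Fz 0.46 turn [ 0.024 -0.025  0.027] gap 0.051
```

Request:
{"api": "drive_tool", "payload": {"commands": [{"x": -2.9,"y": 0,"z": 0,"ax": 0,"ay": -0.02,"az": 0.02,"claw": -0.9}]}}

```text
t: 14.95
position: [0.5873, 0.1159, 0.0054]
eef_rot: [-0.001, 0.619, 0.786, 0.003]
wrist_force: [-2.0, 7.8, 0.1]
finger_gap: 0.048
```

```bash
python3 m.py
```

```text
t 14.95 out 206.1 lat -0.2 z 5.4 Fu 8.05 Fl -0.13 Fz 0.06 turn [ 0.029 -0.035  0.021] gap 0.048
```

Request:
{"api": "drive_tool", "payload": {"commands": [{"x": -3.3,"y": 0,"z": 0,"ax": 0,"ay": -0.03,"az": 0.02,"claw": -0.9}]}}

```text
t: 15.05
position: [0.5874, 0.1156, 0.0054]
eef_rot: [-0.001, 0.619, 0.785, 0.003]
wrist_force: [-2.9, 7.7, -0.2]
finger_gap: 0.05
```

```bash
python3 m.py
```

```text
t 15.05 out 205.8 lat -0.3 z 5.4 Fu 8.15 Fl -1.03 Fz -0.16 turn [ 0.032 -0.037  0.014] gap 0.05
```

The wedge holds against about 8 to 9 N, which is the target. Backing off and looking.

Request:
{"api": "drive_tool", "payload": {"commands": [{"x": 3,"y": 0,"z": 0,"ax": 0,"ay": 0,"az": 0,"claw": -0.9},{"x": 12,"y": 0,"z": 0,"ax": 0,"ay": 0,"az": 0,"claw": -0.9},{"x": 25,"y": 0,"z": 0,"ax": 0,"ay": 0,"az": 0,"claw": -0.9},{"x": 25,"y": 0,"z": -20,"ax": 0,"ay": 0,"az": 0,"claw": -0.9},{"x": 30,"y": 0,"z": -40,"ax": 0,"ay": 0,"az": 0,"claw": -0.9},{"x": 35,"y": -35,"z": -40,"ax": 0,"ay": 0,"az": 0,"claw": -0.9},{"x": 35,"y": -35,"z": -30,"ax": 0,"ay": 0,"az": 0,"claw": -0.9},{"x": 35,"y": -35,"z": -20,"ax": 0,"ay": 0,"az": 0,"claw": -0.9},{"x": 0,"y": -40,"z": 0,"ax": 0,"ay": 0,"az": 0,"claw": -0.9},{"x": 0,"y": 0,"z": 0,"ax": 0,"ay": 0,"az": 0,"claw": -0.9}]}}

```text
t: 16.05
position: [0.4124, 0.2627, 0.1428]
eef_rot: [0.007, 0.624, 0.781, -0.007]
wrist_force: [0.2, -1.3, 0.2]
finger_gap: 0.047
```

```bash
python3 - <<'E'
from fit import *;import plan
a=ctrl.grab_frame("side");b=ctrl.grab_frame("top");print(ctrl.state()["t"],ctrl.state()["position"])
r=lambda f,x0,y0,x1,y1:cv2.resize(f[y0:y1,x0:x1,::-1],(400,400),interpolation=cv2.INTER_CUBIC)
cv2.imwrite("pics/f.png",np.hstack([r(b,200,110,310,220),r(a,190,140,290,240)]))
q=[.635,-.0846,-1.3377,0.0459]
for t in(.0459,0):
  q[3]=t
  for cam in("top","side"): print(t,cam,"stem top, rose",proj(cam,T(q,[(0,0,282),(-60,0,200)])).round(1).tolist())
E
```

```text
16.15 [0.41823937 0.26531454 0.14298928]
0.0459 top stem top, rose [[257.1, 147.1], [240.7, 157.9]]
0.0459 side stem top, rose [[230.2, 154.5], [228.1, 181.1]]
0 top stem top, rose [[261.0, 146.2], [243.3, 157.1]]
0 side stem top, rose [[231.0, 152.2], [228.6, 178.9]]
```

View pics/f.png

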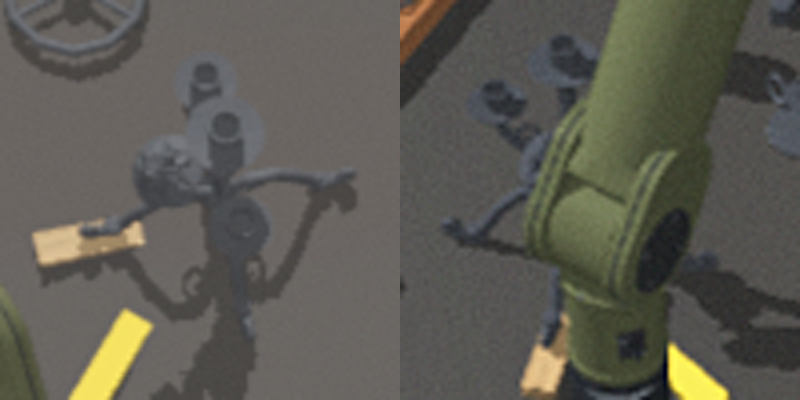

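Top view: the wedge lies straight under the short foot, about (205,176) to (240,176). The stem top has moved from (256.8,145.5) to (261.9,143.5), which agrees with the candelabrum coming upright. The arm is clear of everything.

```bash
python3 -c "
from rig import ctrl
s=ctrl.state();print(s['t'],s['wrist_force'],abs(s['joint_vel']).max());print(ctrl.sign_off())"
```

```text
16.15 [1.34484708 0.52336851 0.31098914] 0.054702663513758756
the job is handed in; nothing more can be done
None
```

I pushed the oak wedge, thin end first, straight in under the short foot. I left it there and handed the job in at 16.2 s with the arm clear of everything.

- **Push:** I carried the wedge to the toe, let go and pushed on the butt face. The push fell from about 4 N to 2 N as the lean came out, then stiffened. I stopped when the wedge held against 8.0–8.3 N and crept only 0.3 mm on the last step.
- **Picture check:** In the last top view the wedge lies centred under the foot. The stem top moved about 5 px in the upright direction. My fit of a 2.6° lean predicts about 4 px, so this agrees with level but cannot settle the last few tenths of a millimetre.
- **Did not quite agree:** The push stiffened more gradually than described, from 2 to 8 N over about 5 mm of measured tool travel. Some of that may be give in the arm or fingers. The force never reached the level at which a side foot should lift, but I had no direct check that the far foot bears.

I saw no other ware disturbed in the last views, though the arm hid part of the side view.

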